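# Find the tired spring cartridge in the weld jig and kick it out for scrap

### The job

One of the four spring cartridges in the weld jig has a tired spring. Push each nose down with the same thumb push, about 15 N and never so hard that a nose goes right down onto its stop, to find the one that sinks clearly farther than the others; then press that pocket's kick-out lever so the cartridge rises, take it by the barrel and stand it upright, nose up, in the scrap tray without dropping it. Leave the three sound cartridges seated in their pockets and the other things where they lie.

Things in the scene. Friction and masses are not known exactly. Their poses are not given: they have to be found in the camera images.
- jig: Fixed weld jig: green plate 440 (y) x 210 (x) x 15 mm, on it a row of four round steel bosses (outer diameter 60 mm, rims 100 mm above the table, at x 0, y +120, +40, -40, -120 mm), each a 42.6 mm bore, 70 mm deep, holding a spring cartridge; a lever on each -x side. On the +x side: posts at (105, +-80), toggle clamps at (75, +-190), up to 140 mm high. Origin at table level under mid-row, z up.
- pad_1 (a point): Middle of the top of the thumb pad of lever_1: plate 42 (jig x) x 30 (jig y) mm, 127 mm from its pocket axis on the jig's -x side; about 62 mm above the table when up, 23 to 25 mm when fully down (it swings about 12 mm outward, to -x, on the way).
- lever_1 (a joint): Kick-out lever of the pocket at jig y 120 mm, rad: 0 = at rest (pad up), 0.6 = pad fully down. Pressing the pad down (10 to 14 N) pushes the lever's toe up under the cartridge and lifts it, about 40 mm at full travel. The stiff pivot stays where it is left and keeps the cartridge up.
- pad_2 (a point): Middle of the top of the thumb pad of lever_2: plate 42 (jig x) x 30 (jig y) mm, 127 mm from its pocket axis on the jig's -x side; about 62 mm above the table when up, 23 to 25 mm when fully down (it swings about 12 mm outward, to -x, on the way).
- lever_2 (a joint): Kick-out lever of the pocket at jig y 40 mm, rad: 0 = at rest (pad up), 0.6 = pad fully down. Pressing the pad down (10 to 14 N) pushes the lever's toe up under the cartridge and lifts it, about 40 mm at full travel. The stiff pivot stays where it is left and keeps the cartridge up.
- pad_3 (a point): Middle of the top of the thumb pad of lever_3: plate 42 (jig x) x 30 (jig y) mm, 127 mm from its pocket axis on the jig's -x side; about 62 mm above the table when up, 23 to 25 mm when fully down (it swings about 12 mm outward, to -x, on the way).
- lever_3 (a joint): Kick-out lever of the pocket at jig y -40 mm, rad: 0 = at rest (pad up), 0.6 = pad fully down. Pressing the pad down (10 to 14 N) pushes the lever's toe up under the cartridge and lifts it, about 40 mm at full travel. The stiff pivot stays where it is left and keeps the cartridge up.
- pad_4 (a point): Middle of the top of the thumb pad of lever_4: plate 42 (jig x) x 30 (jig y) mm, 127 mm from its pocket axis on the jig's -x side; about 62 mm above the table when up, 23 to 25 mm when fully down (it swings about 12 mm outward, to -x, on the way).
- lever_4 (a joint): Kick-out lever of the pocket at jig y -120 mm, rad: 0 = at rest (pad up), 0.6 = pad fully down. Pressing the pad down (10 to 14 N) pushes the lever's toe up under the cartridge and lifts it, about 40 mm at full travel. The stiff pivot stays where it is left and keeps the cartridge up.
- cartridge_a_mid (a point): Centre of the barrel of a loose spring cartridge, 36 mm above its underside. Barrel 40 mm diameter, 72 mm tall, 0.28 kg; from its top a sprung nose (22 mm diameter, flat 14 mm tip) stands out 26 mm, to 62 mm above this point. Seated: this point 66 mm above the table, barrel top 2 mm above the boss rim, so only the nose shows. All four look alike, in any pocket. z: axis, nose up.
- plunger_a (a joint): How far the nose of cartridge a is pressed in, m: 0 = free, 0.022 = on its stop. The nose starts to move at 3 N; under a 15 N push a sound one sinks about 4 to 7 mm, the tired one 11 to 14 mm. It springs back when released.
- cartridge_b_mid (a point): Centre of the barrel of a loose spring cartridge, 36 mm above its underside. Barrel 40 mm diameter, 72 mm tall, 0.28 kg; from its top a sprung nose (22 mm diameter, flat 14 mm tip) stands out 26 mm, to 62 mm above this point. Seated: this point 66 mm above the table, barrel top 2 mm above the boss rim, so only the nose shows. All four look alike, in any pocket. z: axis, nose up.
- plunger_b (a joint): How far the nose of cartridge b is pressed in, m: 0 = free, 0.022 = on its stop. The nose starts to move at 3 N; under a 15 N push a sound one sinks about 4 to 7 mm, the tired one 11 to 14 mm. It springs back when released.
- cartridge_c_mid (a point): Centre of the barrel of a loose spring cartridge, 36 mm above its underside. Barrel 40 mm diameter, 72 mm tall, 0.28 kg; from its top a sprung nose (22 mm diameter, flat 14 mm tip) stands out 26 mm, to 62 mm above this point. Seated: this point 66 mm above the table, barrel top 2 mm above the boss rim, so only the nose shows. All four look alike, in any pocket. z: axis, nose up.
- plunger_c (a joint): How far the nose of cartridge c is pressed in, m: 0 = free, 0.022 = on its stop. The nose starts to move at 3 N; under a 15 N push a sound one sinks about 4 to 7 mm, the tired one 11 to 14 mm. It springs back when released.
- cartridge_d_mid (a point): Centre of the barrel of a loose spring cartridge, 36 mm above its underside. Barrel 40 mm diameter, 72 mm tall, 0.28 kg; from its top a sprung nose (22 mm diameter, flat 14 mm tip) stands out 26 mm, to 62 mm above this point. Seated: this point 66 mm above the table, barrel top 2 mm above the boss rim, so only the nose shows. All four look alike, in any pocket. z: axis, nose up.
- plunger_d (a joint): How far the nose of cartridge d is pressed in, m: 0 = free, 0.022 = on its stop. The nose starts to move at 3 N; under a 15 N push a sound one sinks about 4 to 7 mm, the tired one 11 to 14 mm. It springs back when released.
- tray: Scrap tray, fixed: open dark steel tray 220 (its x) x 150 (its y) x 35 mm high, walls and floor 4 mm. Origin under its middle. Its -x half holds two offcuts, its +x half, centred 50 mm from the origin along its x, is free.
- wrench: Open spanner, 190 mm long, lying; a bystander.
- magnet: Welding magnet 62 x 44 x 18 mm lying on the jig's plate behind the row of bosses; a bystander.
- tube_offcut: Square tube offcut 36 x 36 x 50 mm lying in the tray's -x half; a bystander.
- bar_offcut: Flat bar offcut 80 x 30 x 8 mm lying in the tray's -x half; a bystander.
Not all that is in view belongs to the job. Leave any blue look-alike of the part that bears cartridge_a_mid alone.

How it is judged:
By the outcome, as a careful person would: the job done as asked, in the order asked, and still so for the second after the job is handed in, with the robot touching nothing.
It also fails if it takes over 61 s, if anything falls off the work surface, if the arm or the gripper's body presses on something with over 40 N, if the wrist force passes 120 N, or if a joint passes its speed limit or range.

### The arm

A 6-joint arm with a two-finger parallel gripper is mounted at the origin on the work surface. World frame = base frame: x ahead of the robot, y to its left, z up, the work surface at z = 0. Lengths are in m, angles in degrees, forces in N, time in s.
With the tool pointing down it reaches from about 0.325 to 0.75 m from the base axis. Payload 7.6 kg.
Tool frame: the origin (TCP) lies on the mounting face of the last link; the fingertips stand 173 mm ahead of it and the grasp point (between the pads) lies 155 mm ahead of it; z points along the fingers, y is the direction in which the jaws open and shut (so a half turn about z gives the same grasp; the last joint's range is limited). The gripper opens to 85 mm and grips with 20 to 120 N. Pads are 22 mm wide; open, the fingers measure 114 mm over their backs; the gripper's body (76 mm by 85 mm) begins 54 mm behind the grasp point. The pads swing forward as they close: fully open they stand 13 mm farther back than shut.
Start: joints at [-4.028, 2.991, 80.254, -0, 96.75, -4.028], TCP at [0.525, 0, 0.405] pointing down, gripper open.
Joint ranges: [-166.34, 166.34], [-52.06, 124.39], [6.96, 135.62], [-60.46, 240.46], [14.63, 156.25], [-167.68, 167.68]. Speed limits (degrees/s): [147.25, 147.25, 172.46, 180, 180, 180].

### API

Orientations are given as a 3x3 rotation matrix whose columns are the frame's x, y, z axes.
In Python, from rig import telemetry, viewer, env gives the robot as it stands.
- The arm moves only by the shell command python3 -m crank 'ROWS' [FORCE]. ROWS is a JSON object of lists of equal length, an entry for each row: "hand": the gripper command: -1 is shut, 1 is fully open, values between are in proportion; "delta_pos": the shift along the tool's x, y, z in mm, a list of three; "delta_rot": the turn, a rotation vector about the tool's x, y, z in degrees, a list of three. In form: {"hand": [hand, ...], "delta_pos": [[x, y, z], ...], "delta_rot": [[wx, wy, wz], ...]}. A call has 1 to 5 rows; each row is the pose to reach, as a shift and turn from the pose measured when the call began, along the tool's axes at that moment; what a row does not reach only later rows make up. A row lasts 1/12 s, in which the tool goes at most 41.7 mm and 7.16 degrees, less where a joint would pass 70% of its speed; a pose out of reach is approached as far as the arm can. A call with a gripper value outside its range is refused whole. The fingers move at their own pace and stop on an object; FORCE is the grip in N (left out, the last holds). Time passes only in rows, so rows that repeat a pose let the fingers close. It gives the time, the measured TCP pose, the force and the opening at its end, in the units of the state.
- telemetry.observe(): the state, without advancing time (a new reading comes with each control period).
- viewer.read_camera(name): name is "scene" or "side" or "wrist"; returns a dict with "frame" (400x640x3 uint8, red, green, blue), "range_z" (400x640 float32, m along the optical axis (not along the pixel's ray), 0 where there is no reading), "fx", "fy", "cx", "cy" (pixels), "dist" ([k1, k2, p1, p2, k3] as OpenCV has them; the pictures are not rectified), "xyz" and "rotation" of the camera in the world. Camera axes: x right, y down, z forward; pixel columns grow to the right and rows downward; lengths in m; the calibration is good to about 2 mm. A picture is of the moment at which its call begins.
- env.finish_job(): hands the job in, once; it reports no verdict.
The state is a dict: "time": time; "qpos": joint angles; "dq": joint speeds; "tau": joint torques, N m; "tool_pos": TCP position; "tool_rot": TCP orientation; "force": force on the tool from outside, world axes, zero at the start; "torque": the same for the moment, N m; "gripper_width": finger opening in m.
Only numpy, scipy, OpenCV 4.12 (cv2) and the standard library are available. Lean on these libraries where they do the work, as an engineer would, in place of code of your own. Each camera call takes 0.05 s, during which the arm holds its last target. There are 200 camera calls.

## Working session

There is one attempt and no reset: what is moved stays moved. The work goes in short steps, Python scripts to look and compute and a shell command to move; the robot and the scene stay as the last step left them, time stands still between calls to the robot, and variables do not carry over. Pictures are saved under pics/ and viewed, about 8 in all and at most 12, crops included, and the job is handed in when it is done.

```bash
mkdir -p pics; cat > h.py <<'E'
import numpy as np,cv2
from rig import telemetry,viewer,env
def cam(n,save=None):
    c=viewer.read_camera(n)
    if save: cv2.imwrite('pics/'+save,c['frame'][:,:,::-1])
    return c
def world(c):
    h,w=c['range_z'].shape
    u,v=np.meshgrid(np.arange(w),np.arange(h))
    K=np.array([[c['fx'],0,c['cx']],[0,c['fy'],c['cy']],[0,0,1.]])
    p=cv2.undistortPoints(np.stack([u,v],-1).reshape(-1,1,2).astype(float),K,np.array(c['dist'],float)).reshape(h,w,2)
    P=np.dstack([p,np.ones((h,w))])*c['range_z'][...,None]
    W=P@np.array(c['rotation']).T+np.array(c['xyz'])
    W[c['range_z']<=0]=np.nan
    return W
E
python3 - <<'E'
from h import *
a=cam('scene','s0.png');b=cam('side','d0.png')
for n,c in(('scene',a),('side',b)): np.save(n+'.npy',world(c)); print(n,c['xyz'],np.round(c['rotation'],2).tolist())
o=telemetry.observe();print(o)
E
```

```text
scene [1.14581136 0.4920134  0.90040065] [[-0.69, 0.52, -0.5], [0.72, 0.5, -0.48], [-0.0, -0.69, -0.72]]
side [ 0.30786417 -0.79819957  0.73038105] [[0.93, -0.23, 0.29], [-0.37, -0.57, 0.73], [-0.0, -0.79, -0.62]]
{'time': 0.1, 'qpos': array([-4.02770262e+00,  3.02502923e+00,  8.03070813e+01,  3.39133012e-04,
        9.67506208e+01, -4.02719792e+00]), 'dq': array([-0.06754457, -0.03433101, -0.16207353, -0.03574418,  0.09636488,
        0.03319677]), 'tau': array([ 2.37367596e-03, -3.82580674e+01, -3.60984743e+01, -5.21182415e-05,
        4.78979055e-03, -6.69374316e-06]), 'tool_pos': array([5.24977225e-01, 2.69299374e-05, 4.03944574e-01]), 'tool_rot': array([[ 8.19445492e-06,  9.99998963e-01, -1.43995339e-03],
       [ 9.99999994e-01, -8.03997996e-06,  1.07283504e-04],
       [ 1.07271816e-04, -1.43995426e-03, -9.99998958e-01]]), 'force': array([ 0.28514992, -0.32195612,  0.25759882]), 'torque': array([ 0.00704615, -0.01468258,  0.02703053]), 'gripper_width': 0.08522374967854761}
```

View pics/s0.png

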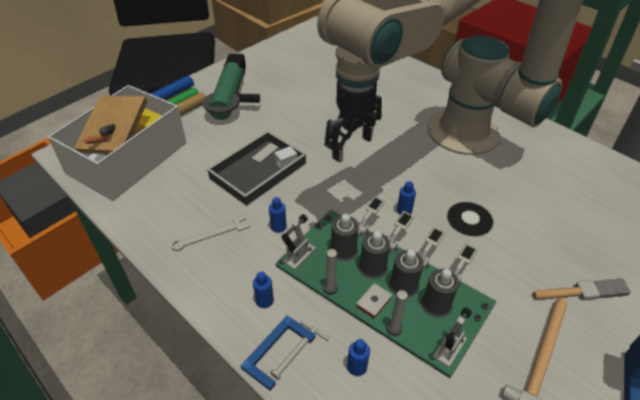

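The scene shows the jig with noses near (345,218), (376,238), (407,258), (441,275). The levers are on the upper-right side, towards the robot. The tray is at (257,167), with its offcuts in the right-hand part. Blue look-alikes stand around the jig.

```bash
python3 - <<'E'
from h import *
W=np.load('scene.npy')
T=[]
for u,v in((345,218),(376,238),(407,258),(441,275)):
    w=W[v-12:v+13,u-12:u+13].reshape(-1,3); w=w[(w[:,2]>.124)&(w[:,2]<.135)]
    print(len(w),w.mean(0).round(4),np.median(w,0).round(4)); T.append(np.median(w,0)[:2])
T=np.array(T); d=T[-1]-T[0]; print(np.linalg.norm(d),np.degrees(np.arctan2(d[1],d[0])),T.mean(0))
for n in('scene','side'):
    X=np.load(n+'.npy'); C=cv2.imread('pics/'+n[0].replace('s','s' if n=='scene' else 'd')+'0.png')
    # tray region: z between .028 and .04
    m=(X[...,2]>.03)&(X[...,2]<.04)&(X[...,1]<-.05)
    if n=='scene':
        m[:, :205]=0;m[:,308:]=0;m[:130]=0;m[205:]=0
        p=X[m][:,:2]; print(len(p),cv2.minAreaRect((p*1000).astype(np.float32)))
for u,v in((265,152),(288,154),(240,180),(345,230),(372,205),(403,220),(434,237),(466,253)): print(u,v,W[v,u].round(3))
E
```

```text
40 [0.5948 0.0473 0.1264] [0.5955 0.0472 0.1264]
41 [0.5854 0.1273 0.1264] [0.5856 0.1277 0.1261]
47 [0.5763 0.207  0.126 ] [0.5762 0.2068 0.1258]
68 [0.5682 0.2853 0.1266] [0.5686 0.2856 0.1267]
0.2398962312325868 96.44494926767554 [0.58147261 0.16681233]
785 ((540.9727172851562, -307.2220764160156), (222.47055053710938, 155.35443115234375), 1.3136719465255737)
265 152 [ 0.483 -0.342  0.01 ]
288 154 [ 0.467 -0.264  0.039]
240 180 [ 0.599 -0.312  0.002]
345 230 [0.605 0.059 0.102]
372 205 [0.472 0.029 0.058]
403 220 [0.462 0.112 0.06 ]
434 237 [0.453 0.193 0.058]
466 253 [0.444 0.27  0.06 ]
```

View pics/d0.png

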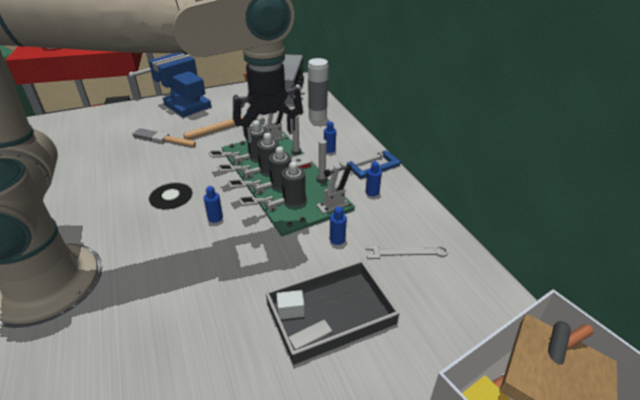

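The side view agrees: the free half of the tray is its +x (far) side. I'll shut the fingers, align with the jig and move above the middle for a close look.

```bash
python3 -m crank '{"hand":[-1,-1,-1,-1,-1],"delta_pos":[[20,5,0],[60,20,0],[100,35,0],[130,40,0],[130,40,0]],"delta_rot":[[0,0,-3],[0,0,-6.4],[0,0,-6.4],[0,0,-6.4],[0,0,-6.4]]}'
python3 - <<'E'
from h import *
c=cam('wrist','w0.png');W=world(c);np.save('w0.npy',W)
o=telemetry.observe();print(o['tool_pos'],o['force'],o['tool_rot'].round(3).tolist(),c['xyz'])
n=((W[...,2]>.122)&(W[...,2]<.135)).astype(np.uint8)
k,l,s,ce=cv2.connectedComponentsWithStats(n)
for i in range(1,k):
    if s[i,4]>60: p=W[l==i]; print(s[i],np.median(p,0).round(4),(p.min(0)/2+p.max(0)/2).round(4),np.ptp(p,0).round(4))
E
```

```text
time: 0.52
tool_pos: [0.5652, 0.1349, 0.4026]
tool_rot: [[-0.117, 0.993, -0.003], [0.993, 0.117, 0.002], [0.002, -0.003, -1.0]]
force: [-0.9, -0.1, 0.1]
gripper_width: 0.0256
[0.56510052 0.13269195 0.40275019] [-0.85358946 -0.08400897  0.20525184] [[-0.116, 0.993, -0.003], [0.993, 0.116, 0.0], [0.001, -0.003, -1.0]] [0.55534301 0.21449519 0.37299132]
[338   0  21   6  88] [0.5653 0.2763 0.1242] [0.5655 0.2766 0.1251] [0.0134 0.0038 0.0061]
[482  37  20  32 267] [0.6646 0.2541 0.1289] [0.6681 0.2565 0.1285] [0.0113 0.0178 0.013 ]
[330  97  29  30 653] [0.5721 0.2067 0.128 ] [0.5727 0.2065 0.1266] [0.0211 0.0207 0.0092]
[328 202  26  25 499] [0.581  0.1285 0.1282] [0.5812 0.1271 0.1263] [0.0209 0.0199 0.0086]
[451 249  26  22 220] [0.6831 0.1045 0.1288] [0.6873 0.1005 0.1285] [0.0144 0.016  0.0129]
[327 288  22  22 373] [0.5891 0.0498 0.1282] [0.5894 0.0482 0.1264] [0.0194 0.0196 0.0088]
[453 357  14  14  72] [ 0.7119 -0.0068  0.1268] [ 0.7125 -0.0086  0.1257] [0.0126 0.0103 0.0073]
```

View pics/w0.png

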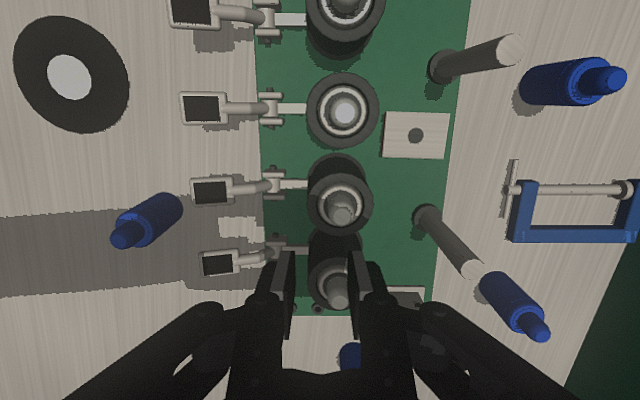

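The wrist view shows pockets 2 to 4 at (343,112), (340,213) and (335,295), with pocket 1 cut off at the top and the levers on the left. First nose is pocket 3.

```bash
python3 -m crank '{"hand":[-1,-1,-1,-1,-1],"delta_pos":[[-7,16,30],[-7,16,65],[-7,16,93],[-7,16,96],[-7,16,96]],"delta_rot":[[0,0,0],[0,0,0],[0,0,0],[0,0,0],[0,0,0]]}'
python3 -m crank '{"hand":[-1,-1,-1,-1],"delta_pos":[[0,0,3],[0,0,6],[0,0,8],[0,0,8]],"delta_rot":[[0,0,0],[0,0,0],[0,0,0],[0,0,0]]}'
```

```text
time: 0.98
tool_pos: [0.5812, 0.1268, 0.3056]
tool_rot: [[-0.115, 0.993, -0.006], [0.993, 0.115, -0.001], [0.0, -0.007, -1.0]]
force: [0.6, -0.2, 0.9]
gripper_width: -0.0003
time: 1.32
tool_pos: [0.5816, 0.1267, 0.2997]
tool_rot: [[-0.114, 0.993, -0.003], [0.993, 0.114, -0.0], [-0.0, -0.003, -1.0]]
force: [-0.1, -0.4, 5.8]
gripper_width: 0.0001
```

```bash
for i in 1 2; do sleep 0; done; python3 -m crank '{"hand":[-1,-1,-1],"delta_pos":[[0,0,2],[0,0,4],[0,0,4]],"delta_rot":[[0,0,0],[0,0,0],[0,0,0]]}'
python3 -m crank '{"hand":[-1,-1,-1],"delta_pos":[[0,0,2],[0,0,4],[0,0,4]],"delta_rot":[[0,0,0],[0,0,0],[0,0,0]]}'
```

```text
time: 1.57
tool_pos: [0.5819, 0.1267, 0.2983]
tool_rot: [[-0.114, 0.993, 0.001], [0.993, 0.114, 0.0], [-0.0, 0.001, -1.0]]
force: [-1.3, -0.7, 9.3]
gripper_width: 0.0
time: 1.82
tool_pos: [0.5821, 0.1267, 0.2974]
tool_rot: [[-0.115, 0.993, 0.005], [0.993, 0.115, 0.001], [0.0, 0.005, -1.0]]
force: [-3.0, -1.2, 11.5]
gripper_width: -0.0001
```

```bash
python3 -m crank '{"hand":[-1,-1,-1,-1],"delta_pos":[[0,0,4],[0,0,6],[0,0,6],[0,0,6]],"delta_rot":[[0,0,0],[0,0,0],[0,0,0],[0,0,0]]}'
```

```text
time: 2.15
tool_pos: [0.5821, 0.1268, 0.2955]
tool_rot: [[-0.115, 0.993, 0.008], [0.993, 0.115, 0.001], [-0.0, 0.008, -1.0]]
force: [-9.3, -2.1, 15.5]
gripper_width: 0.0002
```

Pocket 3 sank 5.5 mm at 15.5 N, so it is sound. Next is pocket 2.

```bash
python3 -m crank '{"hand":[-1,-1,-1,-1,-1],"delta_pos":[[0,0,-12],[20,0,-14],[55,0,-14],[80,0,-14],[80,0,-10]],"delta_rot":[[0,0,0],[0.4,0,0],[0.4,0,0],[0.4,0,0],[0.4,0,0]]}'
python3 -m crank '{"hand":[-1,-1,-1,-1],"delta_pos":[[0,0,4],[0,0,6],[0,0,8],[0,0,8]],"delta_rot":[[0,0,0],[0,0,0],[0,0,0],[0,0,0]]}'
python3 -m crank '{"hand":[-1,-1,-1],"delta_pos":[[0,0,3],[0,0,4],[0,0,4]],"delta_rot":[[0,0,0],[0,0,0],[0,0,0]]}'
```

```text
time: 2.57
tool_pos: [0.5721, 0.2101, 0.3072]
tool_rot: [[-0.119, 0.993, 0.004], [0.993, 0.119, 0.003], [0.002, 0.004, -1.0]]
force: [0.5, -0.2, 0.1]
gripper_width: -0.0
time: 2.9
tool_pos: [0.5724, 0.2094, 0.2997]
tool_rot: [[-0.118, 0.993, 0.005], [0.993, 0.118, 0.003], [0.002, 0.005, -1.0]]
force: [-1.6, 0.5, 4.6]
gripper_width: -0.0002
time: 3.15
tool_pos: [0.5727, 0.2089, 0.297]
tool_rot: [[-0.117, 0.993, 0.007], [0.993, 0.117, 0.004], [0.003, 0.007, -1.0]]
force: [-1.0, 1.4, 6.9]
gripper_width: 0.0003
```

```bash
python3 -m crank '{"hand":[-1,-1,-1],"delta_pos":[[0,0,4],[0,0,6],[0,0,6]],"delta_rot":[[0.4,0,0],[0.4,0,0],[0.4,0,0]]}'
python3 -m crank '{"hand":[-1,-1,-1],"delta_pos":[[0,0,4],[0,0,6],[0,0,6]],"delta_rot":[[0.4,0,0],[0.4,0,0],[0.4,0,0]]}'
```

```text
time: 3.4
tool_pos: [0.5732, 0.2086, 0.293]
tool_rot: [[-0.116, 0.993, 0.003], [0.993, 0.116, 0.005], [0.005, 0.003, -1.0]]
force: [-1.8, 2.2, 10.3]
gripper_width: -0.0003
time: 3.65
tool_pos: [0.5738, 0.2084, 0.29]
tool_rot: [[-0.116, 0.993, 0.001], [0.993, 0.116, 0.007], [0.007, 0.001, -1.0]]
force: [-1.5, 2.5, 12.6]
gripper_width: 0.0
```

```bash
python3 -m crank '{"hand":[-1,-1,-1],"delta_pos":[[0,0,4],[0,0,5],[0,0,5]],"delta_rot":[[0,-0.4,0],[0,-0.4,0],[0,-0.4,0]]}'
python3 -m crank '{"hand":[-1,-1,-1,-1,-1],"delta_pos":[[0,0,-12],[20,0,-24],[55,0,-24],[80,0,-24],[80,0,-20]],"delta_rot":[[0,0,0],[0,0,0],[0,0,0],[0,0,0],[0,0,0]]}'
```

```text
time: 3.9
tool_pos: [0.5739, 0.2087, 0.2882]
tool_rot: [[-0.116, 0.993, 0.005], [0.993, 0.116, 0.003], [0.003, 0.005, -1.0]]
force: [-5.1, 4.5, 14.5]
gripper_width: 0.0001
time: 4.32
tool_pos: [0.5639, 0.2912, 0.3092]
tool_rot: [[-0.119, 0.993, 0.006], [0.993, 0.118, 0.005], [0.004, 0.007, -1.0]]
force: [-0.5, 0.9, -0.3]
gripper_width: 0.0002
```

Pocket 2 sank 12.8 mm at 14.5 N and looks tired. I'll check pockets 1 and 4 too.

```bash
python3 -m crank '{"hand":[-1,-1,-1,-1],"delta_pos":[[-5,0,3],[-5,0,7],[-5,0,10],[-5,0,11]],"delta_rot":[[0.3,-0.3,0],[0.3,-0.3,0],[0.3,-0.3,0],[0.3,-0.3,0]]}'
python3 -m crank '{"hand":[-1,-1,-1],"delta_pos":[[0,0,3],[0,0,4],[0,0,4]],"delta_rot":[[0,0,0],[0,0,0],[0,0,0]]}'
python3 -m crank '{"hand":[-1,-1,-1],"delta_pos":[[0,0,3],[0,0,4],[0,0,4]],"delta_rot":[[0,0,0],[0,0,0],[0,0,0]]}'
```

```text
time: 4.65
tool_pos: [0.5651, 0.285, 0.2988]
tool_rot: [[-0.117, 0.993, 0.002], [0.993, 0.117, -0.001], [-0.001, 0.002, -1.0]]
force: [-1.9, -0.2, 7.5]
gripper_width: 0.0001
time: 4.9
tool_pos: [0.5657, 0.2841, 0.2972]
tool_rot: [[-0.115, 0.993, 0.006], [0.993, 0.115, 0.002], [0.001, 0.006, -1.0]]
force: [-1.3, 1.0, 10.6]
gripper_width: 0.0001
time: 5.15
tool_pos: [0.5658, 0.2836, 0.296]
tool_rot: [[-0.114, 0.993, 0.008], [0.993, 0.114, 0.004], [0.003, 0.008, -1.0]]
force: [-5.5, 1.9, 12.5]
gripper_width: -0.0004
```

```bash
python3 -m crank '{"hand":[-1,-1,-1],"delta_pos":[[0,0,4],[0,0,6],[0,0,6]],"delta_rot":[[0.4,-0.2,0],[0.4,-0.2,0],[0.4,-0.2,0]]}'
python3 -m crank '{"hand":[-1,-1,-1,-1,-1],"delta_pos":[[0,0,-25],[-35,0,-30],[-75,0,-30],[-115,0,-30],[-150,0,-30]],"delta_rot":[[0,0,0],[0,0,0],[0,0,0],[0,0,0],[0,0,0]]}'
python3 -m crank '{"hand":[-1,-1,-1,-1],"delta_pos":[[-40,0,0],[-80,0,0],[-92,0,10],[-92,0,15]],"delta_rot":[[0,0,0],[0,0,0],[0,0,0],[0,0,0]]}'
```

```text
time: 5.4
tool_pos: [0.5662, 0.2833, 0.2937]
tool_rot: [[-0.114, 0.994, 0.005], [0.994, 0.114, 0.004], [0.003, 0.006, -1.0]]
force: [-6.2, 2.3, 17.6]
gripper_width: 0.0001
time: 5.82
tool_pos: [0.583, 0.1309, 0.3232]
tool_rot: [[-0.112, 0.994, 0.005], [0.994, 0.112, 0.003], [0.003, 0.006, -1.0]]
force: [0.9, 0.2, -0.8]
gripper_width: -0.0003
time: 6.15
tool_pos: [0.5934, 0.0353, 0.3068]
tool_rot: [[-0.106, 0.994, 0.005], [0.994, 0.106, 0.002], [0.002, 0.005, -1.0]]
force: [-0.4, 0.2, -0.6]
gripper_width: -0.0
```

```bash
python3 -m crank '{"hand":[-1,-1,-1,-1],"delta_pos":[[12,-2,0],[13,-2,3],[13,-2,8],[13,-2,8]],"delta_rot":[[0.3,0,-0.5],[0.3,0,-0.5],[0.3,0,-0.5],[0.3,0,-0.5]]}'
python3 -m crank '{"hand":[-1,-1,-1],"delta_pos":[[0,0,3],[0,0,4],[0,0,4]],"delta_rot":[[0,0,0],[0,0,0],[0,0,0]]}'
python3 -m crank '{"hand":[-1,-1,-1],"delta_pos":[[0,0,3],[0,0,4],[0,0,4]],"delta_rot":[[0,0,0],[0,0,0],[0,0,0]]}'
```

```text
time: 6.48
tool_pos: [0.59, 0.0497, 0.2992]
tool_rot: [[-0.117, 0.993, 0.0], [0.993, 0.117, 0.002], [0.002, 0.001, -1.0]]
force: [-0.4, 1.5, 7.6]
gripper_width: 0.0002
time: 6.73
tool_pos: [0.5903, 0.0509, 0.2978]
tool_rot: [[-0.119, 0.993, 0.005], [0.993, 0.119, 0.002], [0.001, 0.005, -1.0]]
force: [-1.9, -1.3, 10.6]
gripper_width: -0.0004
time: 6.98
tool_pos: [0.5905, 0.0517, 0.2966]
tool_rot: [[-0.12, 0.993, 0.008], [0.993, 0.12, 0.0], [-0.001, 0.008, -1.0]]
force: [-5.0, -1.7, 14.3]
gripper_width: -0.0005
```

Pocket 4 sank 4.4 mm at 14.3 N, so it is sound. Pocket 2 is the tired one. Now its lever.

```bash
python3 -m crank '{"hand":[-1,-1,-1,-1,-1],"delta_pos":[[0,0,-30],[25,-25,-30],[55,-50,-30],[85,-75,-30],[115,-100,-30]],"delta_rot":[[0,0,0],[0.3,0,0],[0.3,0,0],[0.3,0,0],[0.3,0,0]]}'
python3 -m crank '{"hand":[-1,-1,-1,-1],"delta_pos":[[25,-20,0],[42,-26,0],[42,-26,0],[42,-26,0]],"delta_rot":[[0,0,0],[0,0,0],[0,0,0],[0,0,0]]}'
python3 - <<'E'
from h import *
o=telemetry.observe();R=o['tool_rot'];tip=o['tool_pos']+.173*R[:,2];print(tip, (R.T@(np.array([.4468,.1929,.065])-tip)*1000).round(1))
c=cam('wrist');W=world(c)
p=W.reshape(-1,3); p=p[(np.hypot(p[:,0]-.4468,p[:,1]-.1929)<.035)&(abs(p[:,2]-.062)<.006)]
print(len(p),np.median(p,0),p.min(0),p.max(0))
W=np.load('w0.npy');p=W.reshape(-1,3); p=p[(np.hypot(p[:,0]-.4468,p[:,1]-.1929)<.035)&(abs(p[:,2]-.062)<.006)]
print(len(p),np.median(p,0),p.min(0),p.max(0))
E
```

```text
time: 7.4
tool_pos: [0.4754, 0.1556, 0.3256]
tool_rot: [[-0.121, 0.993, 0.004], [0.993, 0.121, -0.0], [-0.001, 0.004, -1.0]]
force: [0.3, 0.2, 1.0]
gripper_width: -0.0001
time: 7.73
tool_pos: [0.4439, 0.1954, 0.3257]
tool_rot: [[-0.125, 0.992, 0.004], [0.992, 0.125, -0.0], [-0.001, 0.004, -1.0]]
force: [-0.0, -0.3, 0.2]
gripper_width: 0.0002
[0.44464985 0.19533792 0.15270853] [-2.6  1.5 87.7]
1960 [0.44708909 0.19389696 0.06250208] [0.42587669 0.17590886 0.05600836] [0.47931709 0.20867172 0.06795642]
1558 [0.44808073 0.19330722 0.06220075] [0.42688277 0.176277   0.05602388] [0.47672409 0.20847492 0.0679547 ]
```

```bash
python3 -m crank '{"hand":[-1,-1,-1,-1],"delta_pos":[[-2,2,40],[-2,2,75],[-2,2,86],[-2,2,88]],"delta_rot":[[0,0,0],[0,0,0.4],[0,0,0.4],[0,0,0.4]]}'
python3 -m crank '{"hand":[-1,-1,-1,-1,-1],"delta_pos":[[0,0,4],[0,-1,8],[0,-2,12],[0,-3,15],[0,-3,15]],"delta_rot":[[0,0,0],[0,0,0],[0,0,0],[0,0,0],[0,0,0]]}'
```

```text
time: 8.12
tool_pos: [0.4468, 0.192, 0.2351]
tool_rot: [[-0.115, 0.993, -0.001], [0.993, 0.115, -0.002], [-0.002, -0.001, -1.0]]
force: [-0.4, 0.0, 0.2]
gripper_width: -0.0004
time: 8.53
tool_pos: [0.4447, 0.1917, 0.2231]
tool_rot: [[-0.115, 0.993, 0.002], [0.993, 0.115, -0.001], [-0.002, 0.002, -1.0]]
force: [-2.5, -0.7, 7.1]
gripper_width: 0.0001
```

```bash
python3 -m crank '{"hand":[-1,-1,-1,-1,-1],"delta_pos":[[0,0,5],[0,-1,9],[0,-2,13],[0,-4,16],[0,-4,17]],"delta_rot":[[0,0,0],[0,0,0],[0,0,0],[0,0,0],[0,0,0]]}'
python3 -m crank '{"hand":[-1,-1,-1,-1,-1],"delta_pos":[[0,0,5],[0,-1,9],[0,-2,13],[0,-3,16],[0,-3,16]],"delta_rot":[[0,0,0],[0,0,0],[0,0,0],[0,0,0],[0,0,0]]}'
```

```text
time: 8.95
tool_pos: [0.4421, 0.1915, 0.21]
tool_rot: [[-0.115, 0.993, 0.008], [0.993, 0.115, 0.001], [-0.0, 0.008, -1.0]]
force: [-5.3, -1.1, 13.7]
gripper_width: 0.0001
time: 9.37
tool_pos: [0.4408, 0.1915, 0.1994]
tool_rot: [[-0.115, 0.993, 0.012], [0.993, 0.115, 0.002], [0.001, 0.012, -1.0]]
force: [-12.9, -4.4, 26.3]
gripper_width: -0.0001
```

```bash
python3 -m crank '{"hand":[-1,-1,-1,-1],"delta_pos":[[0,-4,5],[0,-5,7],[0,-5,7],[0,-5,7]],"delta_rot":[[0.4,0,0],[0.6,0,0],[0.6,0,0],[0.6,0,0]]}'
python3 - <<'E'
from h import *
for n in('side','scene'):
    W=world(cam(n,n+'1.png'));p=W.reshape(-1,3);p=p[(np.hypot(p[:,0]-.573,p[:,1]-.207)<.025)&(p[:,2]>.09)]
    print(len(p),np.percentile(p[:,2],[50,90,98]).round(4))
E
```

```text
time: 9.7
tool_pos: [0.4391, 0.1913, 0.1993]
tool_rot: [[-0.115, 0.993, 0.015], [0.993, 0.115, 0.004], [0.002, 0.015, -1.0]]
force: [-1.8, -4.1, 23.5]
gripper_width: 0.0004
363 [0.1323 0.1626 0.1694]
515 [0.1378 0.1644 0.1671]
```

Fully down: the nose tip is now at about 0.168 m, a 40 mm rise. Lift off, open and go over the raised cartridge.

```bash
python3 -m crank '{"hand":[-1,-1,-1,1,1],"delta_pos":[[0,-2,-40],[0,0,-80],[0,0,-120],[0,0,-160],[0,0,-180]],"delta_rot":[[0,0,0],[0.8,0,0],[0.8,0,0],[0.8,0,0],[0.8,0,0]]}'
python3 -m crank '{"hand":[1,1,1,1,1],"delta_pos":[[0,35,-15],[0,75,-15],[0,115,-15],[0,135,-15],[0,135,-15]],"delta_rot":[[0,0,0],[0,0,0],[0,0,0],[0,0,0],[0,0,0]]}'
python3 - <<'E'
from h import *
c=cam('wrist','w1.png');W=world(c)
o=telemetry.observe();R=o['tool_rot'];print(o['tool_pos'],R.round(4).tolist())
p=W.reshape(-1,3);p=p[np.hypot(p[:,0]-.573,p[:,1]-.207)<.03]
for a,b in((.162,.175),(.137,.147),(.11,.135),(.097,.105)):
    q=p[(p[:,2]>a)&(p[:,2]<b)]
    if len(q):
        (x,y),r=cv2.minEnclosingCircle((q[:,:2]*1000).astype(np.float32));print(a,len(q),np.median(q,0).round(4),x,y,r)
    
E
```

```text
time: 10.22
tool_pos: [0.4366, 0.1904, 0.3876]
tool_rot: [[-0.114, 0.993, 0.012], [0.993, 0.114, 0.006], [0.004, 0.012, -1.0]]
force: [1.1, 0.1, 1.2]
gripper_width: 0.0233
time: 10.63
tool_pos: [0.5735, 0.2052, 0.4046]
tool_rot: [[-0.113, 0.994, 0.013], [0.994, 0.113, 0.006], [0.004, 0.014, -1.0]]
force: [-0.4, 0.3, 0.8]
gripper_width: 0.0832
[0.5720157  0.20531858 0.4048927 ] [[-0.1134, 0.9935, 0.0127], [0.9935, 0.1133, 0.006], [0.0045, 0.0133, -0.9999]]
0.162 691 [0.5798 0.2085 0.1683] 579.9725952148438 206.69203186035156 10.771018981933594
0.137 1172 [0.5724 0.2145 0.1433] 577.9778442382812 206.44293212890625 20.14079475402832
0.11 335 [0.5678 0.2231 0.1234] 574.0111083984375 211.83596801757812 19.9694766998291
0.097 1213 [0.5619 0.2212 0.1009] 572.6829223632812 206.83493041992188 29.630027770996094
```

View pics/w1.png

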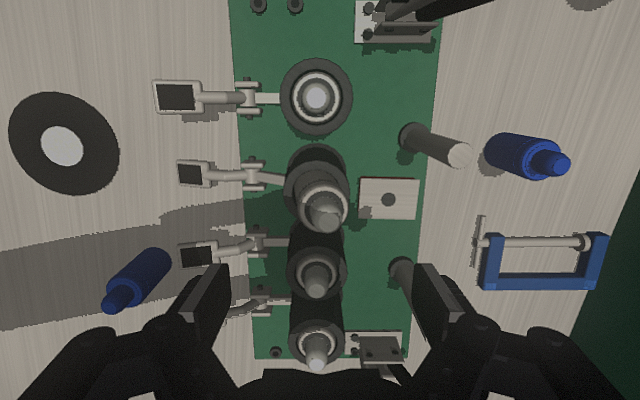

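The wrist view shows the raised cartridge at (322,215), leaning slightly to +x in its bore, within its clearance. Fingers straddle it along jig x with room, so descend.

```bash
python3 -m crank '{"hand":[1,1,1,1,1],"delta_pos":[[0,1,20],[0,2,45],[0,2,60],[0,2,65],[0,2,65]],"delta_rot":[[1.2,-0.5,0],[1.4,-0.6,0],[1.4,-0.6,0],[1.4,-0.6,0],[1.4,-0.6,0]]}'
python3 - <<'E'
from h import *
o=telemetry.observe();R=o['tool_rot'];g=o['tool_pos']+.155*R[:,2];print(R[:,2],g,(R.T@(np.array([.5755,.2068,.122])-g)*1000).round(1))
E
```

```text
time: 11.1
tool_pos: [0.5741, 0.2058, 0.3386]
tool_rot: [[-0.114, 0.993, -0.013], [0.993, 0.114, -0.008], [-0.007, -0.014, -1.0]]
force: [-0.1, 0.4, -1.2]
gripper_width: 0.0855
[-0.01312476 -0.00808231 -0.9998812 ] [0.57201722 0.20457707 0.1836533 ] [ 2.2  4.6 61.6]
```

```bash
python3 -m crank '{"hand":[1,1,1,1,1],"delta_pos":[[1,3,10],[1,3,35],[1,3,55],[1,3,61],[1,3,61]],"delta_rot":[[-0.7,0.4,0],[-0.7,0.4,0],[-0.7,0.4,0],[-0.7,0.4,0],[-0.7,0.4,0]]}'
python3 - <<'E'
from h import *
o=telemetry.observe();R=o['tool_rot'];g=o['tool_pos']+.155*R[:,2];print(R[:,2],g,(R.T@(np.array([.5755,.2068,.122])-g)*1000).round(1))
cam('side','d2.png')
cv2.imwrite('pics/d2c.png',cv2.resize(cv2.imread('pics/d2.png')[60:240,200:360],None,fx=3,fy=3))
E
```

```text
time: 11.52
tool_pos: [0.5757, 0.2066, 0.2771]
tool_rot: [[-0.114, 0.994, -0.003], [0.994, 0.114, -0.0], [0.0, -0.003, -1.0]]
force: [-0.2, 0.9, -0.3]
gripper_width: 0.0854
[-3.46798670e-03 -3.03458317e-04 -9.99993940e-01] [0.57519005 0.20657928 0.12214658] [0.2 0.3 0.1]
```

View pics/d2c.png

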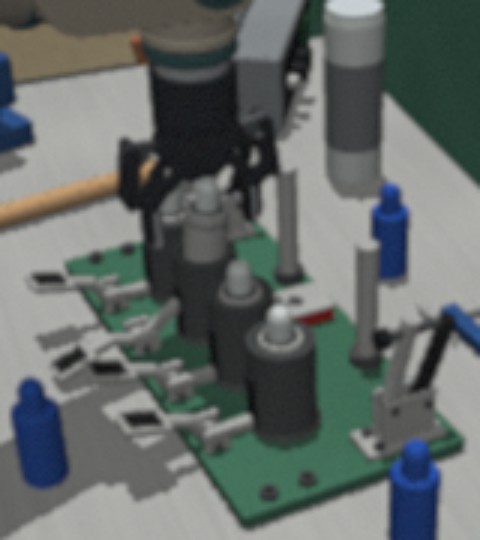

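The crop shows the raised cartridge near (205,225) between the open fingers, clear of the palm. Now close gently.

```bash
python3 -m crank '{"hand":[-1,-1,-1,-1,-1],"delta_pos":[[0,0,0],[0,0,0],[0,0,0],[0,0,0],[0,0,0]],"delta_rot":[[0,0,0],[0,0,0],[0,0,0],[0,0,0],[0,0,0]]}' 40
python3 -m crank '{"hand":[-1,-1,-1,-1,-1],"delta_pos":[[0,0,0],[0,0,0],[0,0,0],[0,0,0],[0,0,0]],"delta_rot":[[0,0,0],[0,0,0],[0,0,0],[0,0,0],[0,0,0]]}' 50
```

```text
time: 11.98
tool_pos: [0.5763, 0.2068, 0.28]
tool_rot: [[-0.114, 0.994, 0.001], [0.994, 0.114, 0.001], [0.001, 0.001, -1.0]]
force: [0.4, -0.5, 5.1]
gripper_width: 0.0399
time: 12.4
tool_pos: [0.5763, 0.2068, 0.2801]
tool_rot: [[-0.114, 0.994, 0.001], [0.994, 0.114, 0.001], [0.001, 0.001, -1.0]]
force: [-0.1, -0.0, 1.5]
gripper_width: 0.0396
```

```bash
python3 -m crank '{"hand":[-1,-1,-1,-1,-1],"delta_pos":[[0,0,-8],[0,0,-18],[0,0,-30],[0,0,-42],[0,0,-54]],"delta_rot":[[0,0,0],[0,0,0],[0,0,0],[0,0,0],[0,0,0]]}' 60
python3 -m crank '{"hand":[-1,-1,-1,-1,-1],"delta_pos":[[0,0,-14],[0,0,-28],[0,0,-42],[0,0,-56],[0,0,-65]],"delta_rot":[[0,0,0],[0,0,0],[0,0,0],[0,0,0],[0,0,0]]}'
python3 - <<'E'
from h import *
cam('side','d3.png');W=world(cam('scene'))
o=telemetry.observe();print(o['tool_pos'],o['gripper_width'],o['force'])
p=W.reshape(-1,3);p=p[(np.hypot(p[:,0]-.573,p[:,1]-.207)<.045)&(p[:,2]>.105)&(p[:,2]<.24)]
print(len(p),np.percentile(p[:,2],[0,1,5,50]))
cv2.imwrite('pics/d3c.png',cv2.resize(cv2.imread('pics/d3.png')[20:220,200:360],None,fx=3,fy=3))
E
```

```text
time: 12.82
tool_pos: [0.5763, 0.2068, 0.3359]
tool_rot: [[-0.114, 0.994, 0.002], [0.994, 0.114, 0.001], [0.001, 0.002, -1.0]]
force: [0.2, -0.4, -2.9]
gripper_width: 0.039
time: 13.23
tool_pos: [0.576, 0.2066, 0.4039]
tool_rot: [[-0.114, 0.994, 0.005], [0.994, 0.114, 0.002], [0.002, 0.005, -1.0]]
force: [0.5, 0.0, -2.2]
gripper_width: 0.0391
[0.57609692 0.20665297 0.40384019] 0.039293839991843785 [ 0.00926476  0.27847614 -1.88753163]
268 [0.19350334 0.19504832 0.19716781 0.21368872]
```

View pics/d3c.png

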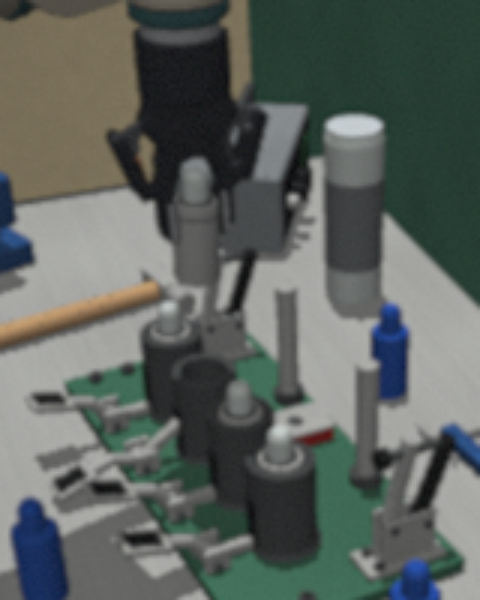

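The cartridge is held upright with its underside at about 0.193 m, and the jig is otherwise undisturbed. Carry it to the tray.

```bash
python3 -m crank '{"hand":[-1,-1,-1,-1,-1],"delta_pos":[[-15,-1,0],[-40,-3,0],[-70,-6,0],[-102,-9,0],[-135,-11,0]],"delta_rot":[[0,0,0],[0,0,0],[0,0,0],[0,0,0],[0,0,0]]}'
python3 -m crank '{"hand":[-1,-1,-1,-1,-1],"delta_pos":[[-33,-3,0],[-66,-6,0],[-99,-9,0],[-132,-11,0],[-165,-14,0]],"delta_rot":[[0,0,0],[0,0,0],[0,0,0],[0,0,0],[0,0,0]]}'
python3 -m crank '{"hand":[-1,-1,-1,-1,-1],"delta_pos":[[-33,-3,0],[-66,-6,0],[-99,-9,0],[-125,-11,0],[-140,-12,0]],"delta_rot":[[0,0,0],[0,0,0],[0,0,0],[0,0,0],[0,0,0]]}'
python3 - <<'E'
from h import *
for n in('scene','side'):
    W=world(cam(n,n+'4.png'));p=W.reshape(-1,3)
    m=(p[:,2]>.028)&(p[:,2]<.039)&(p[:,0]>.41)&(p[:,0]<.68)&(p[:,1]<-.21)&(p[:,1]>-.41)
    print(n,m.sum(),cv2.minAreaRect((p[m][:,:2]*1000).astype(np.float32)))
o=telemetry.observe();R=o['tool_rot'];g=o['tool_pos']+.155*R[:,2];print(o['tool_pos'],R.round(3).tolist(),g,(R.T@(np.array([.591,-.306,g[2]])-g)*1000).round(1),o['gripper_width'])
E
```

```text
time: 13.75
tool_pos: [0.5801, 0.0696, 0.4025]
tool_rot: [[-0.114, 0.993, 0.005], [0.993, 0.114, 0.002], [0.002, 0.005, -1.0]]
force: [0.9, -0.7, -1.6]
gripper_width: 0.0391
time: 14.17
tool_pos: [0.5845, -0.0982, 0.4011]
tool_rot: [[-0.114, 0.993, 0.003], [0.993, 0.114, 0.002], [0.002, 0.003, -1.0]]
force: [1.1, 0.4, -2.6]
gripper_width: 0.0396
time: 14.58
tool_pos: [0.5877, -0.2422, 0.3994]
tool_rot: [[-0.111, 0.994, 0.001], [0.994, 0.111, 0.002], [0.002, 0.001, -1.0]]
force: [-0.5, 0.2, -3.2]
gripper_width: 0.0393
scene 820 ((541.7073974609375, -307.97021484375), (223.4698486328125, 156.60595703125), 1.496782660484314)
side 1325 ((539.9129028320312, -307.8243713378906), (222.54017639160156, 153.5615234375), 1.6952838897705078)
[ 0.58799602 -0.24126602  0.39946023] [[-0.11, 0.994, 0.001], [0.994, 0.11, 0.003], [0.003, 0.001, -1.0]] [ 0.58815814 -0.2408188   0.24446096] [-65.1  -4.4  -0.2] 0.03895716877938234
```

View pics/side4.png

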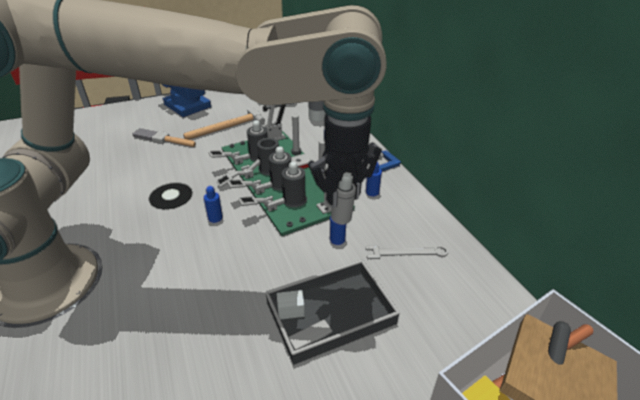

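The cartridge is still held upright at (344,195), short of the tray, and both cameras agree on the tray pose. Move over and lower.

```bash
python3 -m crank '{"hand":[-1,-1,-1,-1,-1],"delta_pos":[[-30,-2,0],[-55,-4,15],[-65,-4,40],[-65,-4,70],[-65,-4,100]],"delta_rot":[[0,0,0],[0,0,0],[0,0,0],[0,0,0],[0,0,0]]}'
python3 -m crank '{"hand":[-1,-1,-1,-1,-1],"delta_pos":[[0,0,25],[0,0,48],[0,0,62],[0,0,70],[0,0,72]],"delta_rot":[[0,0,0],[0,0,0],[0,0,0],[0,0,0],[0,0,0]]}'
```

```text
time: 15.1
tool_pos: [0.5913, -0.3055, 0.2981]
tool_rot: [[-0.111, 0.994, 0.002], [0.994, 0.111, 0.003], [0.003, 0.002, -1.0]]
force: [0.0, -0.8, -3.2]
gripper_width: 0.0388
time: 15.52
tool_pos: [0.5914, -0.3045, 0.2248]
tool_rot: [[-0.111, 0.994, -0.0], [0.994, 0.111, 0.004], [0.004, 0.0, -1.0]]
force: [-0.0, 0.2, -2.9]
gripper_width: 0.039
```

```bash
python3 -m crank '{"hand":[-1,-1,-1,-1,-1],"delta_pos":[[0,0,3],[0,0,5],[0,0,7],[0,0,8],[0,0,8]],"delta_rot":[[0,-0.2,0],[0,-0.2,0],[0,-0.2,0],[0,-0.2,0],[0,-0.2,0]]}'
python3 -m crank '{"hand":[-1,-1,-1,-1],"delta_pos":[[0,0,1],[0,0,2],[0,0,3],[0,0,3]],"delta_rot":[[0,0,0],[0,0,0],[0,0,0],[0,0,0]]}'
```

```text
time: 15.93
tool_pos: [0.5915, -0.3045, 0.2172]
tool_rot: [[-0.111, 0.994, 0.001], [0.994, 0.111, 0.001], [0.001, 0.001, -1.0]]
force: [-0.6, 0.4, -2.8]
gripper_width: 0.0389
time: 16.27
tool_pos: [0.5916, -0.3047, 0.2154]
tool_rot: [[-0.111, 0.994, 0.002], [0.994, 0.111, -0.0], [-0.0, 0.002, -1.0]]
force: [-2.0, -0.1, 3.2]
gripper_width: 0.0394
```

Contact: the force went from -2.8 to +3.2 N. Release and retreat straight up.

```bash
python3 -m crank '{"hand":[-0.1,0.1,0.4,0.7,0.7],"delta_pos":[[0,0,0],[0,0,0],[0,0,0],[0,0,0],[0,0,0]],"delta_rot":[[0,0,0],[0,0,0],[0,0,0],[0,0,0],[0,0,0]]}'
python3 -m crank '{"hand":[0.7,0.7,0.7,0.7,0.7],"delta_pos":[[0,0,-5],[0,0,-25],[0,0,-60],[0,0,-100],[0,0,-140]],"delta_rot":[[0,0,0],[0,0,0],[0,0,0],[0,0,0],[0,0,0]]}'
python3 -m crank '{"hand":[0.7,0.7,0.7],"delta_pos":[[0,0,-30],[0,0,-50],[0,0,-50]],"delta_rot":[[0,0,0],[0,0,0],[0,0,0]]}'
python3 - <<'E'
from h import *
W=world(cam('side','d5.png'));p=W.reshape(-1,3)
q=p[(np.hypot(p[:,0]-.591,p[:,1]+.306)<.03)&(p[:,2]>.02)&(p[:,2]<.12)];t=q[q[:,2]>.09]
print(q[:,2].max(),np.median(t,0)); b=q[(q[:,2]<.07)];print(np.median(b,0))
W=world(cam('scene','s5.png'))
for x,y in((.5645,.286),(.573,.207),(.582,.1275),(.5905,.0485)):
    w=W.reshape(-1,3);w=w[np.hypot(w[:,0]-x,w[:,1]-y)<.022];print(np.percentile(w[:,2],[98]))
a=cv2.imread('pics/s5.png')[100:330,180:500];b=cv2.imread('pics/d5.png')[200:370,240:420]
cv2.imwrite('pics/c5.png',np.hstack([cv2.resize(a,(420,302)),cv2.resize(b,(320,302))]))
E
```

```text
time: 16.68
tool_pos: [0.5917, -0.3047, 0.2154]
tool_rot: [[-0.111, 0.994, 0.002], [0.994, 0.111, -0.0], [-0.001, 0.002, -1.0]]
force: [0.6, 0.4, 0.2]
gripper_width: 0.0727
time: 17.1
tool_pos: [0.5911, -0.3045, 0.3568]
tool_rot: [[-0.111, 0.994, 0.001], [0.994, 0.111, 0.0], [0.0, 0.001, -1.0]]
force: [1.2, -0.1, 0.8]
gripper_width: 0.0725
time: 17.35
tool_pos: [0.5908, -0.3042, 0.4146]
tool_rot: [[-0.111, 0.994, 0.011], [0.994, 0.111, -0.005], [-0.007, 0.01, -1.0]]
force: [-0.2, -0.0, 0.2]
gripper_width: 0.072
0.10598798764680806 [ 0.58717903 -0.3099515   0.10025348]
[ 0.58040763 -0.3215165   0.04543163]
[0.1286329]
[0.10018003]
[0.12769869]
[0.12865326]
```

View pics/c5.png

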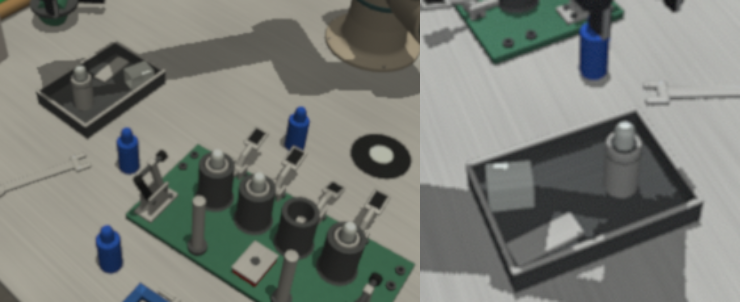

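The cartridge stands upright in the free half of the tray. The other three are seated, with tips at about 0.128 m, and pocket 2 is empty.

```bash
python3 -c "
from rig import env;print(env.finish_job())"
```

```text
the job is handed in; nothing more can be done
None
```

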